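Sweep the brass sticks off the soldering board

ROBOT

A 6-joint arm with a two-finger parallel gripper is mounted at the origin on a cart in front of the work surface, level with it; the furniture and walls round the work are solid. World frame = base frame: x ahead of the robot, y to its left, z up, the work surface at z = 0. Lengths are in mm, angles in rad, forces in N, time in s.
With the tool pointing down it reaches from about 350 to 775 mm from the base axis. Payload 7.3 kg.
Tool frame: the origin (TCP) lies at the very end of the fingers, on their centre line; the grasp point (between the pads) lies 19 mm behind it; x points along the fingers, y is the direction in which the jaws open and shut, and the axes are right-handed (so a half turn about x gives the same grasp; the last joint's range is limited). The gripper opens to 92 mm and grips with 3 to 60 N. Pads are 19 mm wide; open, the fingers measure 130 mm over their backs; the gripper's body (75 mm by 190 mm) begins 47 mm behind the grasp point.
Start: joints at [1.014, 0.342, 1.524, -0, 1.275, -0.146], TCP at [209.643, 481.347, 226.741] pointing down, gripper open.
Joint ranges: [-2.53, 2.53], [-0.77, 2.02], [0.04, 2.7], [-1, 4.14], [0.28, 2.66], [-3.11, 3.11]. Speed limits (rad/s): [2.57, 2.57, 3.14, 3.14, 3.14, 3.14].

INTERFACE

Orientations are given as [roll, pitch, yaw] about the fixed x, y, z axes, in that order (R = Rz(yaw) Ry(pitch) Rx(roll)).
In Python, from plant import sensors, capture, bot gives the robot as it stands.
- The arm moves only by the shell command python3 -m crank 'ROWS' [OPENING]. ROWS is JSON, a list of rows, each an object of numbers: "dx", "dy", "dz": the shift along the tool's x, y, z in cm; "spin": the turn about the tool's x in rad. A call has 1 to 20 rows; each row is the pose to reach, as a shift and turn from the pose commanded when the call began, along the tool's axes at that moment; what a row does not reach only later rows make up. A row lasts 1/12 s, in which the tool goes at most 41.7 mm and 7.16 degrees, less where a joint would pass 70% of its speed; a pose out of reach is approached as far as the arm can. A call with a gripper value outside its range is refused whole. OPENING is the opening in per cent of the stroke, from 0 (shut) to 100 (fully open), set as the call begins (- or left out, the last holds). The fingers move at their own pace and stop on an object; the grip force is fixed at half the most. Time passes only in rows, so rows that repeat a pose let the fingers close. It gives the time, the measured TCP pose, the force and the opening at its end, in the units of the state.
- sensors.get_obs(): the state, without advancing time (a new reading comes with each control period).
- capture(name): name is "scene" or "top" or "wrist"; returns a dict with "frame" (420x560x3 uint8, blue, green, red), "vfov" (degrees; the focal length in pixels is half the picture's height over the tangent of half this angle, whatever the lens; pixels are square), "cx", "cy" (the principal point, pixels), "k1" (the pictures are not rectified: a ray, as slopes to the right and down, at radius r is drawn at 1 + k1 r^2 times it, then the intrinsics apply), "view" (4x4, takes a point from world to camera coordinates); the wrist camera has in their place "mount" (4x4, takes a point from camera to tool coordinates, whose origin is the TCP and whose axes are the tool frame's). Camera axes: x right, y down, z forward; pixel columns grow to the right and rows downward; lengths in mm; the calibration is good to about 2 mm. A picture is of the moment at which its call begins: read the wrist's pose just before it. There is no depth.
- bot.close_job(): hands the job in, once; it reports no verdict.
The state is a dict: "time": time; "joint_positions": joint angles; "dq": joint speeds; "tau": joint torques, N m; "tool_pos": TCP position; "tcp_rot": TCP orientation; "contact_force": force on the tool from outside, world axes, zero at the start; "moment": the same for the moment, N m; "grip_width": finger opening in mm.
Only numpy, scipy, OpenCV 4.12 (cv2) and the standard library are available. Lean on these libraries where they do the work, as an engineer would, in place of code of your own. Each camera call takes 0.05 s, during which the arm holds its last target.

TASK

Clear the soldering board for the next job: sweep the three small brass sticks over the board's edge into the shallow metal catch tray beside it, pushing them gently with the fingertips and never gripping or lifting them. All three must end lying in the tray, off the board; leave the little flux cup and the plaster lump on the board and the tape roll beside it where they are.

Things in the scene. Friction and masses are not known exactly. Their poses are not given: they have to be found in the camera images.
- board: Dark scorched soldering board, a flat slab 252 (x) x 268 (y) x 16 mm high, fixed to the worktop. Origin: centre of its underside; x and y along its sides. Top at z = 0.016. It stands turned by up to 9 degrees, so its left and right edges (y = +134 and -134 mm in its own frame) face the robot's left and right.
- tray: Shallow open sheet-metal tray, 240 (x) x 100 (y) mm, fixed on the worktop hard against the board's left or right edge (it varies), sides parallel to the board's. Origin: centre of its underside; x runs along that edge, reaching past every stick's row. Floor 2 mm above the worktop; long sides (y = +-50 mm) 6 mm high, 10 mm below the board's top; end walls (x = +-120 mm) 14 mm high; walls 2 mm thick.
- stick1: Cast brass stick, 9 (x) x 48 (y) x 8 (z) mm, about 35 g, one of three alike; lies loose on the board in the nearest (to the robot) of three rows. Origin at the centre of its underside, y along its length, which lies within about 25 degrees of parallel to the board's left and right edges; the rows are about 65 mm apart along the board's x.
- stick2: Cast brass stick, 9 (x) x 48 (y) x 8 (z) mm, about 35 g, one of three alike; lies loose on the board in the middle of three rows. Origin at the centre of its underside, y along its length, which lies within about 25 degrees of parallel to the board's left and right edges; the rows are about 65 mm apart along the board's x.
- stick3: Cast brass stick, 9 (x) x 48 (y) x 8 (z) mm, about 35 g, one of three alike; lies loose on the board in the farthest of three rows. Origin at the centre of its underside, y along its length, which lies within about 25 degrees of parallel to the board's left and right edges; the rows are about 65 mm apart along the board's x.
- flux_cup: Small dark round flux cup, 28 mm across, 17 mm high, loose on the board near its far edge, beyond the sticks. Origin at the centre of its underside. Must stay.
- plaster_lump: Pale plaster lump, 25 x 36 x 14 mm, loose on the board near its far edge, beyond the sticks. Origin at the centre of its underside. Must stay.
- tape: Roll of tape lying flat, 96 mm across, 25 mm high, loose on the worktop beside the board, on the side where the tray is not (it may stand within a few mm of the board's edge). Origin at the centre of its underside. Must stay.

How it is judged:
By the outcome, as a careful person would: the job done as asked, in the order asked, and still so for the second after the job is handed in, with the robot touching nothing.
It also fails if it takes over 51 s, if anything falls off the work surface, if the arm or the gripper's body presses on something with over 40 N, if the wrist force passes 120 N, or if a joint passes its speed limit or range.

## Working session

There is one attempt and no reset: what is moved stays moved. The work goes in short steps, Python scripts to look and compute and a shell command to move; the robot and the scene stay as the last step left them, time stands still between calls to the robot, and variables do not carry over. Pictures are saved under pics/ and viewed, and the job is handed in when it is done.

```bash
ls; mkdir -p pics
python3 - <<'E'
from plant import sensors,capture,bot
import cv2
o=sensors.get_obs()
print({k:o[k] for k in('time','tool_pos','tcp_rot','grip_width')})
for n in("scene","top"):
    c=capture(n); cv2.imwrite(f"pics/{n}0.png",c["frame"]); print(n,{k:v for k,v in c.items() if k!="frame"})
E
```

```text
pics
{'time': 0.0, 'tool_pos': array([209.41220948, 480.97809685, 226.00756358]), 'tcp_rot': array([-1.71365628,  1.56919184, -2.12442122]), 'grip_width': 91.99680193362282}
scene {'vfov': 49.987548234233586, 'cx': 282.06024953929284, 'cy': 216.20759365683497, 'k1': 0.0045662947522664655, 'view': array([[ 7.51363189e-01, -6.59673596e-01, -1.68554411e-02,
        -4.05845604e+02],
       [-3.01018245e-01, -3.19903333e-01, -8.98359546e-01,
         2.47856254e+02],
       [ 5.87231960e-01,  6.80068088e-01, -4.38937377e-01,
         5.08034360e+02],
       [ 0.00000000e+00,  0.00000000e+00,  0.00000000e+00,
         1.00000000e+00]])}
top {'vfov': 50.254966876050375, 'cx': 286.4377935181418, 'cy': 214.32597040893137, 'k1': -0.01482306539708379, 'view': array([[ 2.34189324e-02, -9.99553346e-01,  1.85650703e-02,
         1.85017818e+01],
       [-9.98038028e-01, -2.44539545e-02, -5.76376437e-02,
         5.77802817e+02],
       [ 5.80658890e-02, -1.71788340e-02, -9.98164936e-01,
         8.80634198e+02],
       [ 0.00000000e+00,  0.00000000e+00,  0.00000000e+00,
         1.00000000e+00]])}
```

View pics/top0.png

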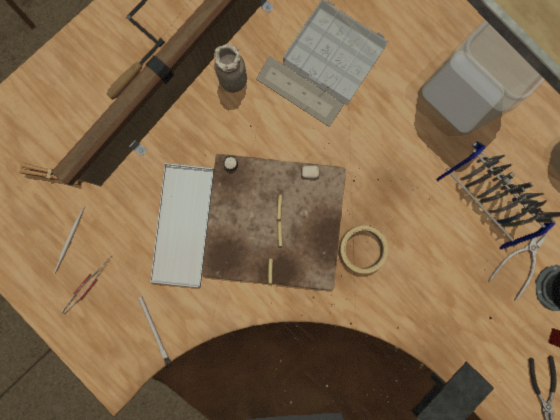

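View pics/scene0.png

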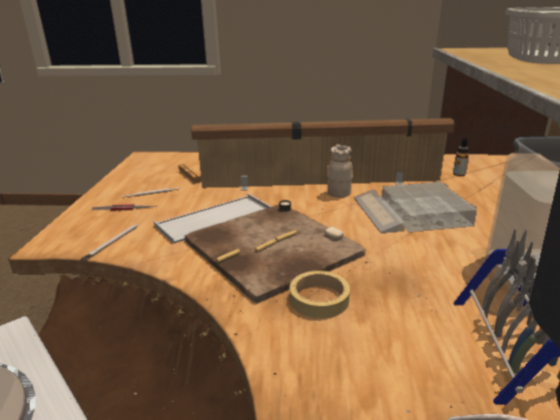

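The top view shows the tray on the left (about 155-213, 165-287) and the board (205-345, 155-290). The sticks are at about (270,271), (280,233) and (279,206), the cup at (231,163), the plaster at (310,172) and the tape at (363,250).

```bash
cat > h.py <<'E'
import numpy as np,cv2
def ray(c,u,v):
    f=210/np.tan(np.radians(c["vfov"])/2)
    a=np.array([(u-c["cx"])/f,(v-c["cy"])/f]); s=a.copy()
    for _ in range(20): s=a/(1+c["k1"]*(s@s))
    V=c["view"]; R=V[:3,:3]; o=-R.T@V[:3,3]
    return o,R.T@np.array([s[0],s[1],1])
def on(c,u,v,z):
    o,d=ray(c,u,v); return o+d*(z-o[2])/d[2]
def sticks(c,z=24,box=(140,150,350,300)):
    x0,y0,x1,y1=box
    hsv=cv2.cvtColor(c["frame"],cv2.COLOR_BGR2HSV)
    m=cv2.inRange(hsv,(18,90,110),(35,255,255)); k=np.zeros_like(m);k[y0:y1,x0:x1]=m[y0:y1,x0:x1]
    out=[]
    for q in cv2.findContours(k,0,1)[0]:
        if cv2.contourArea(q)<12: continue
        P=np.array([on(c,*p[0],z)[:2] for p in q],np.float32)
        out.append((cv2.minAreaRect(P),cv2.boundingRect(q)))
    return out
E
python3 - <<'E'
from h import *
from plant import capture,sensors
c=capture("top")
for s in sticks(c):
    print(s, np.round(cv2.boxPoints(s[0])).tolist())
for n,u,v,z in [("bFL",217,155,16),("bFR",345,166,16),("bNR",333,290,16),("bNL",204,278,16),("tFL",166,165,6),("tNL",152,283,6),("tNR",200,287,6),("tFR",213,168,6),("cup",231,161,33),("plaster",310,172,30),("tapeL",341,250,25),("tapeC",363,250,25)]:
    print(n,on(c,u,v,z).round())
x=cv2.resize(c["frame"][145:300,140:400],None,fx=3,fy=3,interpolation=2);cv2.imwrite("pics/z.png",x)
w=capture("wrist");cv2.imwrite("pics/w.png",w["frame"]);print(w["mount"].round(3).tolist())
E
```

```text
(((407.2254943847656, 224.9481658935547), (18.10262680053711, 13.70134449005127), 46.78288269042969), (181, 293, 12, 7)) [[396.0, 223.0], [406.0, 214.0], [418.0, 227.0], [408.0, 236.0]]
(((415.4500732421875, 71.333740234375), (20.81747055053711, 5.522663116455078), 46.554500579833984), (261, 292, 9, 8)) [[406.0, 66.0], [410.0, 62.0], [425.0, 77.0], [421.0, 81.0]]
(((414.9288635253906, 307.0671691894531), (24.817298889160156, 8.652131080627441), 31.23622703552246), (140, 288, 10, 12)) [[402.0, 304.0], [407.0, 297.0], [428.0, 310.0], [423.0, 317.0]]
(((423.06634521484375, 55.37723922729492), (41.424156188964844, 10.560746192932129), 43.165523529052734), (265, 285, 17, 15)) [[404.0, 45.0], [412.0, 37.0], [442.0, 66.0], [435.0, 73.0]]
(((427.0128479003906, 106.95794677734375), (44.309391021728516, 14.952862739562988), 42.55073165893555), (237, 282, 19, 18)) [[406.0, 97.0], [416.0, 86.0], [448.0, 116.0], [438.0, 127.0]]
(((465.05029296875, 62.9166145324707), (7.876003265380859, 49.06781768798828), 88.06088256835938), (268, 258, 5, 26)) [[440.0, 60.0], [489.0, 58.0], [490.0, 66.0], [441.0,
[... 605 characters left out ...]
(10.104655265808105, 13.993823051452637), 1.5340203046798706), (281, 155, 8, 6)) [[685.0, 46.0], [686.0, 32.0], [696.0, 32.0], [695.0, 46.0]]
(((698.38916015625, 12.140522003173828), (25.54974937438965, 5.713500499725342), 46.13949203491211), (293, 150, 11, 9)) [[687.0, 5.0], [692.0, 1.0], [709.0, 19.0], [705.0, 23.0]]
bFL [694. 175.  16.]
bFR [678. -84.  16.]
bNR [429. -64.  16.]
bNL [447. 193.  16.]
tFL [672. 279.   6.]
tNL [434. 298.   6.]
tNR [428. 202.   6.]
tFR [669. 184.   6.]
cup [679. 145.  33.]
plaster [662. -12.  30.]
tapeL [509. -77.  25.]
tapeC [ 510. -121.   25.]
[[-0.001, -0.308, 0.951, -157.801], [1.0, 0.0, 0.001, 1.599], [-0.001, 0.951, 0.308, -82.375], [0.0, 0.0, 0.0, 1.0]]
```

View pics/z.png

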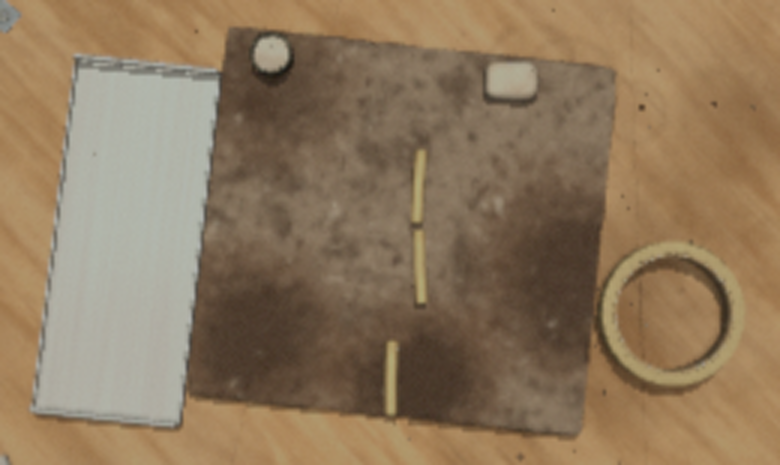

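The zoomed view confirms the layout: the board's left edge runs from about (447,193) to (694,175), a yaw of about -4.2°. I'll push stick 3 first, then 2, then 1, with the jaws shut and lying parallel to that edge.

```bash
cat > st.py <<'E'
import sys,numpy as np
from scipy.spatial.transform import Rotation as Ro
from plant import sensors
o=sensors.get_obs();R=Ro.from_euler('xyz',o["tcp_rot"]).as_matrix()
def report(t=None):
    print("t",round(o["time"],2),"p",np.round(o["tool_pos"],1),"F",np.round(o["contact_force"],1),"w",round(o["grip_width"],1))
    e=np.array([np.cos(np.radians(4.2)),-np.sin(np.radians(4.2)),0])
    for s in(1,-1):
        v=R.T@(s*e); print(" spin",round(np.arctan2(v[2],v[1]),3))
    n=np.array([.0732,.9973,0])
    print(" push/mm tool",np.round(R.T@n,3)," along edge",np.round(R.T@e,3),"up",np.round(R.T@[0,0,1],3))
    if t is not None: print(" to",t,"cm",np.round(R.T@(np.array(t)-o["tool_pos"])/10,2))
if __name__=="__main__":
    report([float(a) for a in sys.argv[1:4]] if len(sys.argv)>3 else None)
E
python3 st.py 592 20 60
python3 -c "
from plant import sensors;print(sensors.get_obs()['joint_positions'])"
```

```text
t 0.2 p [209.5 481.1 226.3] F [ 0.7 -0.3  0.8] w 91.9
 spin 1.233
 spin -1.908
 push/mm tool [-0.001  0.944 -0.331]  along edge [-0.     0.331  0.944] up [-1.    -0.001 -0.   ]
 to [592.0, 20.0, 60.0] cm [ 16.65 -26.99  53.48]
[ 1.01403362e+00  3.42453953e-01  1.52460192e+00 -2.89701717e-06
  1.27541258e+00 -1.46017447e-01]
```

```bash
python3 -m crank '[{"dx":12.6,"dy":-26.9,"dz":53.2,"spin":1.233},{"dx":12.6,"dy":-26.9,"dz":53.2,"spin":1.233},{"dx":12.6,"dy":-26.9,"dz":53.2,"spin":1.233},{"dx":12.6,"dy":-26.9,"dz":53.2,"spin":1.233},{"dx":12.6,"dy":-26.9,"dz":53.2,"spin":1.233},{"dx":12.6,"dy":-26.9,"dz":53.2,"spin":1.233},{"dx":12.6,"dy":-26.9,"dz":53.2,"spin":1.233},{"dx":12.6,"dy":-26.9,"dz":53.2,"spin":1.233},{"dx":12.6,"dy":-26.9,"dz":53.2,"spin":1.233},{"dx":12.6,"dy":-26.9,"dz":53.2,"spin":1.233},{"dx":12.6,"dy":-26.9,"dz":53.2,"spin":1.233},{"dx":12.6,"dy":-26.9,"dz":53.2,"spin":1.233},{"dx":12.6,"dy":-26.9,"dz":53.2,"spin":1.233},{"dx":12.6,"dy":-26.9,"dz":53.2,"spin":1.233},{"dx":12.6,"dy":-26.9,"dz":53.2,"spin":1.233},{"dx":12.6,"dy":-26.9,"dz":53.2,"spin":1.233},{"dx":12.6,"dy":-26.9,"dz":53.2,"spin":1.233},{"dx":12.6,"dy":-26.9,"dz":53.2,"spin":1.233}]' 0; python3 st.py 590 22 30
python3 - <<'E'
from h import *
from plant import capture
for n in("scene","wrist"):
    c=capture(n);cv2.imwrite(f"pics/{n}1.png",c["frame"])
E
```

```text
time: 1.7
tool_pos: [589.3, 22.7, 100.4]
tcp_rot: [-1.896, 1.57, 2.743]
contact_force: [0.1, 0.4, 0.5]
grip_width: 0.8
t 1.7 p [589.3  22.7 100.4] F [0.1 0.4 0.5] w 0.8
 spin 0.0
 spin -3.141
 push/mm tool [ 0.  0. -1.]  along edge [-0.001  1.     0.   ] up [-1.    -0.001 -0.   ]
 to [590.0, 22.0, 30.0] cm [7.04 0.08 0.07]
```

View pics/wrist1.png

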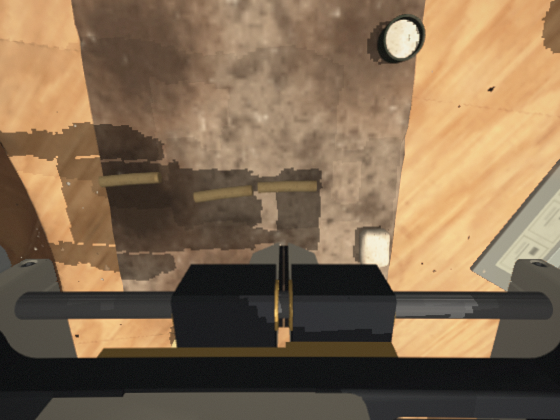

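View pics/scene1.png

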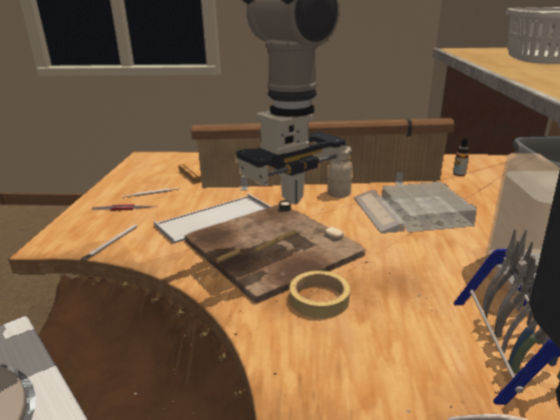

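The jaws are shut and aligned, with the fingertips near pixel (283,255) just behind the far stick at (288,187) in the wrist view. Next I lower to just above the board.

```bash
python3 -m crank '[{"dx":3.5,"dz":0.3},{"dx":6,"dz":0.5},{"dx":7.5,"dz":0.5},{"dx":8.1,"dz":0.5},{"dx":8.1,"dz":0.5},{"dx":8.1,"dz":0.5}]'; python3 st.py
python3 - <<'E'
from h import *
from plant import capture
c=capture("wrist");cv2.imwrite(f"pics/wrist2.png",c["frame"])
E
```

```text
t 1.8 p [589.3  23.4 101. ] F [-0.4  0.   0.7] w 0.2
 spin 0.002
 spin -3.14
 push/mm tool [ 0.     0.002 -1.   ]  along edge [-0.     1.     0.002] up [-1. -0. -0.]invalid input at $[0]: expected keys dx, dy, dz, spin
```

View pics/wrist2.png

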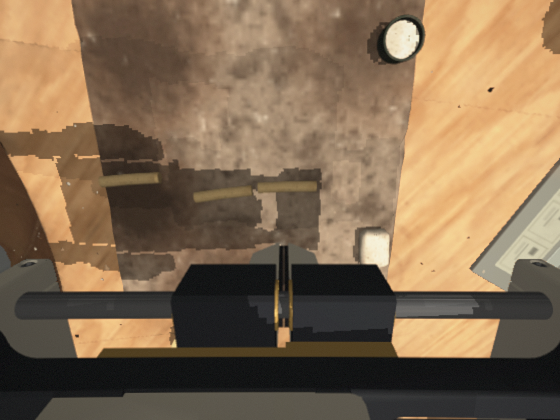

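The call was refused because every row needs all four keys, so the picture is unchanged. I'll send it again.

```bash
python3 -m crank '[{"dx":3.5,"dy":0.1,"dz":0.3,"spin":0},{"dx":6,"dy":0.1,"dz":0.5,"spin":0},{"dx":7.5,"dy":0.1,"dz":0.5,"spin":0},{"dx":8.1,"dy":0.1,"dz":0.5,"spin":0},{"dx":8.1,"dy":0.1,"dz":0.5,"spin":0},{"dx":8.1,"dy":0.1,"dz":0.5,"spin":0}]'; python3 st.py
python3 - <<'E'
from h import *
from plant import capture
c=capture("wrist");cv2.imwrite(f"pics/wrist3.png",c["frame"])
E
```

```text
time: 2.35
tool_pos: [591.0, 17.8, 20.6]
tcp_rot: [1.644, 1.57, 0.001]
contact_force: [0.4, -0.1, -0.0]
grip_width: 0.3
t 2.35 p [591.   17.8  20.6] F [ 0.4 -0.1 -0. ] w 0.3
 spin 0.001
 spin -3.14
 push/mm tool [ 0.     0.001 -1.   ]  along edge [0.001 1.    0.001] up [-1.     0.001 -0.   ]
```

View pics/wrist3.png

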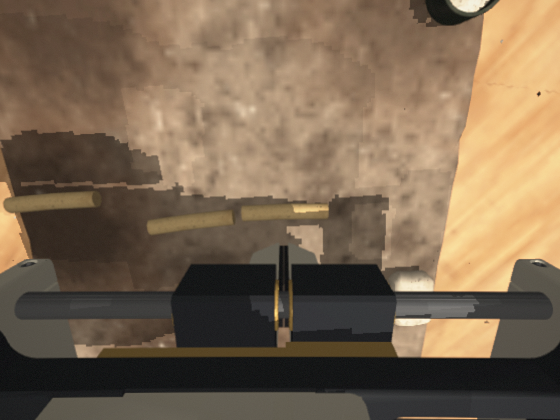

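```bash
python3 -m crank '[{"dx":0.15,"dy":0,"dz":-0.6,"spin":0},{"dx":0.15,"dy":0,"dz":-1.2,"spin":0},{"dx":0.15,"dy":0,"dz":-1.8,"spin":0},{"dx":0.15,"dy":0,"dz":-2.4,"spin":0},{"dx":0.15,"dy":0,"dz":-3,"spin":0},{"dx":0.15,"dy":0,"dz":-3.6,"spin":0},{"dx":0.15,"dy":0,"dz":-4.2,"spin":0},{"dx":0.15,"dy":0,"dz":-4.8,"spin":0},{"dx":0.15,"dy":0,"dz":-5.4,"spin":0},{"dx":0.15,"dy":0,"dz":-6,"spin":0}]'; python3 st.py
python3 - <<'E'
from h import *
from plant import capture
c=capture("wrist");cv2.imwrite(f"pics/wrist4.png",c["frame"])
E
```

```text
time: 3.23
tool_pos: [595.0, 77.7, 18.2]
tcp_rot: [-2.26, 1.571, 2.379]
contact_force: [-1.0, -0.3, 0.3]
grip_width: 0.4
t 3.23 p [595.   77.7  18.2] F [-1.  -0.3  0.3] w 0.4
 spin 0.0
 spin -3.141
 push/mm tool [ 0.  0. -1.]  along edge [-0.  1.  0.] up [-1. -0. -0.]
```

View pics/wrist4.png

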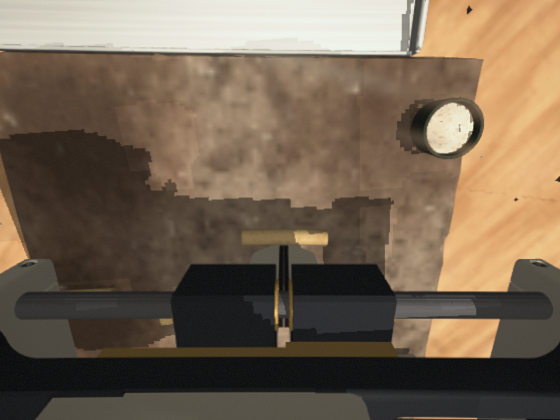

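Stick 3 is moving square ahead of the fingertips at (285,238), and stick 2 was left behind. Cup stands at (450,127), well clear.

```bash
python3 -m crank '[{"dx":0,"dy":0,"dz":-0.6,"spin":0},{"dx":0,"dy":0,"dz":-1.2,"spin":0},{"dx":0,"dy":0,"dz":-1.8,"spin":0},{"dx":0,"dy":0,"dz":-2.4,"spin":0},{"dx":0,"dy":0,"dz":-3,"spin":0},{"dx":0,"dy":0,"dz":-3.6,"spin":0},{"dx":0,"dy":0,"dz":-4.2,"spin":0},{"dx":0,"dy":0,"dz":-4.8,"spin":0},{"dx":0,"dy":0,"dz":-5.4,"spin":0},{"dx":0,"dy":0,"dz":-6,"spin":0},{"dx":0,"dy":0,"dz":-6.6,"spin":0},{"dx":0,"dy":0,"dz":-7.2,"spin":0},{"dx":0,"dy":0,"dz":-7.8,"spin":0},{"dx":0,"dy":0,"dz":-8.4,"spin":0},{"dx":0,"dy":0,"dz":-9,"spin":0},{"dx":0,"dy":0,"dz":-9.4,"spin":0},{"dx":0,"dy":0,"dz":-9.8,"spin":0},{"dx":0,"dy":0,"dz":-10.2,"spin":0}]'; python3 st.py
python3 - <<'E'
from h import *
from plant import capture
c=capture("wrist");cv2.imwrite(f"pics/wrist5.png",c["frame"])
E
```

```text
time: 4.78
tool_pos: [602.4, 179.2, 18.2]
tcp_rot: [2.839, 1.571, 1.195]
contact_force: [-0.5, -0.2, 0.9]
grip_width: 0.1
t 4.78 p [602.4 179.2  18.2] F [-0.5 -0.2  0.9] w 0.1
 spin 0.0
 spin -3.141
 push/mm tool [ 0.  0. -1.]  along edge [0. 1. 0.] up [-1.  0. -0.]
```

View pics/wrist5.png

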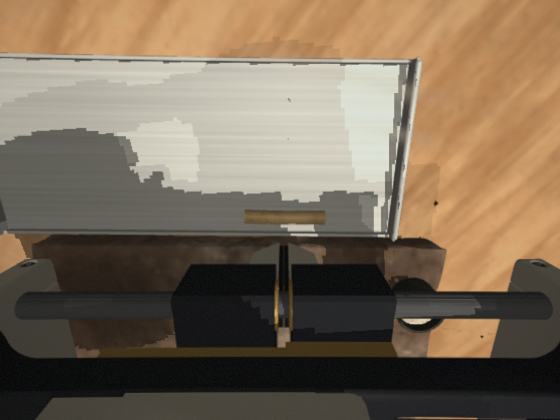

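Stick 3 has dropped into the tray and lies at (285,216), inside the near wall. I'll lift and go back for stick 2.

```bash
python3 -m crank '[{"dx":-4,"dy":0,"dz":0,"spin":0},{"dx":-4,"dy":-1,"dz":3.5,"spin":0},{"dx":-4,"dy":-2,"dz":7,"spin":0},{"dx":-4,"dy":-3,"dz":10.5,"spin":0},{"dx":-4,"dy":-4,"dz":14,"spin":0},{"dx":-4,"dy":-5.3,"dz":16.9,"spin":0},{"dx":-4,"dy":-5.3,"dz":16.9,"spin":0},{"dx":-4,"dy":-5.3,"dz":16.9,"spin":0}]'; python3 st.py
python3 - <<'E'
from h import *
from plant import capture
c=capture("wrist");cv2.imwrite(f"pics/wrist6.png",c["frame"])
c=capture("top");cv2.imwrite(f"pics/top6.png",c["frame"])
E
```

```text
time: 5.5
tool_pos: [536.9, 12.7, 58.5]
tcp_rot: [2.459, 1.571, 0.811]
contact_force: [0.5, 0.7, 0.7]
grip_width: 0.3
t 5.5 p [536.9  12.7  58.5] F [0.5 0.7 0.7] w 0.3
 spin -0.003
 spin 3.139
 push/mm tool [ 0.    -0.003 -1.   ]  along edge [ 0.     1.    -0.003] up [-1.  0. -0.]
```

View pics/wrist6.png

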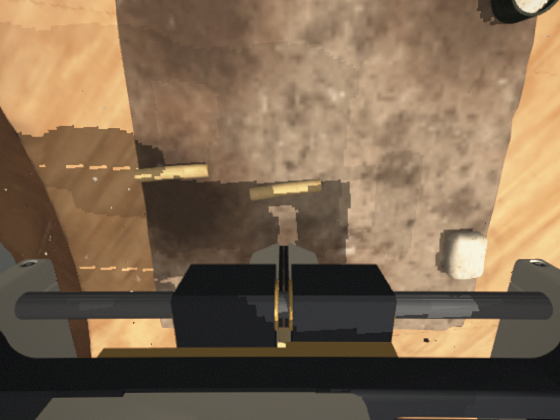

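Stick 2 is undisturbed and centred ahead of the fingertips at (286,188). Stick 1 is at (172,171). Lower and push.

```bash
python3 -m crank '[{"dx":2.5,"dy":0,"dz":0,"spin":0},{"dx":4,"dy":0,"dz":0,"spin":0},{"dx":4,"dy":0,"dz":0,"spin":0},{"dx":4,"dy":0,"dz":-0.6,"spin":0},{"dx":4,"dy":0,"dz":-1.2,"spin":0},{"dx":4,"dy":0,"dz":-1.8,"spin":0},{"dx":4,"dy":0,"dz":-2.4,"spin":0},{"dx":4,"dy":0,"dz":-3,"spin":0},{"dx":4,"dy":0,"dz":-3.6,"spin":0},{"dx":4,"dy":0,"dz":-4.2,"spin":0},{"dx":4,"dy":0,"dz":-4.8,"spin":0},{"dx":4,"dy":0,"dz":-5.4,"spin":0},{"dx":4,"dy":0,"dz":-6,"spin":0},{"dx":4,"dy":0,"dz":-6.6,"spin":0},{"dx":4,"dy":0,"dz":-7.2,"spin":0},{"dx":4,"dy":0,"dz":-7.8,"spin":0}]'; python3 st.py
python3 - <<'E'
from h import *
from plant import capture
c=capture("wrist");cv2.imwrite(f"pics/wrist7.png",c["frame"])
E
```

```text
time: 6.93
tool_pos: [543.0, 92.5, 18.2]
tcp_rot: [3.045, 1.571, 1.401]
contact_force: [0.8, -0.0, 0.9]
grip_width: 0.2
t 6.93 p [543.   92.5  18.2] F [ 0.8 -0.   0.9] w 0.2
 spin 0.0
 spin -3.141
 push/mm tool [ 0.  0. -1.]  along edge [0. 1. 0.] up [-1.  0. -0.]
```

View pics/wrist7.png

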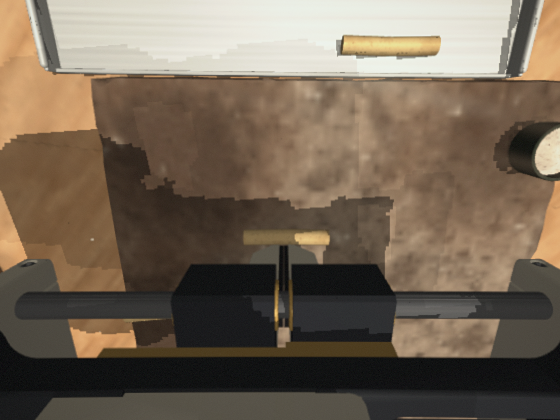

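Stick 2 is square on the fingertips at (286,238), and stick 3 lies in the tray at (390,45). About 90 mm more will take stick 2 over the edge.

```bash
python3 -m crank '[{"dx":0,"dy":0,"dz":-0.6,"spin":0},{"dx":0,"dy":0,"dz":-1.2,"spin":0},{"dx":0,"dy":0,"dz":-1.8,"spin":0},{"dx":0,"dy":0,"dz":-2.4,"spin":0},{"dx":0,"dy":0,"dz":-3,"spin":0},{"dx":0,"dy":0,"dz":-3.6,"spin":0},{"dx":0,"dy":0,"dz":-4.2,"spin":0},{"dx":0,"dy":0,"dz":-4.8,"spin":0},{"dx":0,"dy":0,"dz":-5.4,"spin":0},{"dx":0,"dy":0,"dz":-6,"spin":0},{"dx":0,"dy":0,"dz":-6.6,"spin":0},{"dx":0,"dy":0,"dz":-7.2,"spin":0},{"dx":0,"dy":0,"dz":-7.8,"spin":0},{"dx":0,"dy":0,"dz":-8.2,"spin":0},{"dx":0,"dy":0,"dz":-8.6,"spin":0},{"dx":0,"dy":0,"dz":-9,"spin":0},{"dx":0,"dy":0,"dz":-9.1,"spin":0}]'; python3 st.py
python3 - <<'E'
from h import *
from plant import capture
c=capture("wrist");cv2.imwrite(f"pics/wrist8.png",c["frame"])
E
```

```text
time: 8.4
tool_pos: [549.6, 183.3, 18.3]
tcp_rot: [2.488, 1.57, 0.845]
contact_force: [1.0, 0.3, -0.1]
grip_width: 0.6
t 8.4 p [549.6 183.3  18.3] F [ 1.   0.3 -0.1] w 0.6
 spin 0.001
 spin -3.141
 push/mm tool [ 0.     0.001 -1.   ]  along edge [0.    1.    0.001] up [-1.  0. -0.]
```

View pics/wrist8.png

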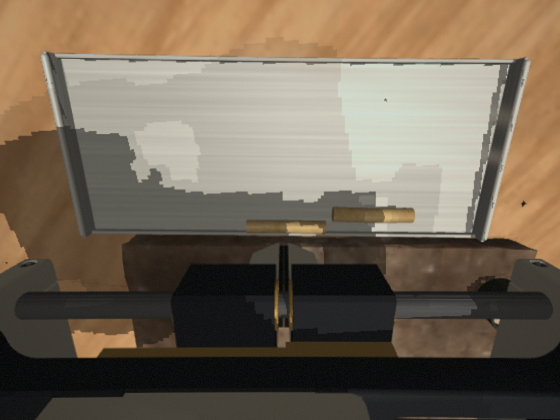

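Stick 2 has gone over the edge and lies close to the tray's near wall at (286,227). I'll check below whether it lies flat. Now stick 1.

```bash
python3 -m crank '[{"dx":-4,"dy":0,"dz":0,"spin":0},{"dx":-4,"dy":-1.5,"dz":3.5,"spin":0},{"dx":-4,"dy":-3,"dz":7,"spin":0},{"dx":-4,"dy":-4.5,"dz":10.5,"spin":0},{"dx":-4,"dy":-6,"dz":14,"spin":0},{"dx":-4,"dy":-7.5,"dz":16.3,"spin":0},{"dx":-4,"dy":-7.5,"dz":16.3,"spin":0},{"dx":-4,"dy":-7.5,"dz":16.3,"spin":0}]'; python3 st.py
python3 - <<'E'
from h import *
from plant import capture
c=capture("wrist");cv2.imwrite(f"pics/wrist9.png",c["frame"])
c=capture("top");x=cv2.resize(c["frame"][145:300,140:400],None,fx=3,fy=3,interpolation=2);cv2.imwrite("pics/z9.png",x)
c=capture("scene");x=cv2.resize(c["frame"][180:300,140:370],None,fx=3,fy=3,interpolation=2);cv2.imwrite("pics/s9.png",x)
E
```

```text
time: 9.12
tool_pos: [462.6, 24.5, 58.5]
tcp_rot: [2.03, 1.57, 0.384]
contact_force: [0.5, 0.7, -0.2]
grip_width: 0.1
t 9.12 p [462.6  24.5  58.5] F [ 0.5  0.7 -0.2] w 0.1
 spin -0.003
 spin 3.139
 push/mm tool [ 0.    -0.003 -1.   ]  along edge [ 0.     1.    -0.003] up [-1.  0. -0.]
```

View pics/wrist9.png

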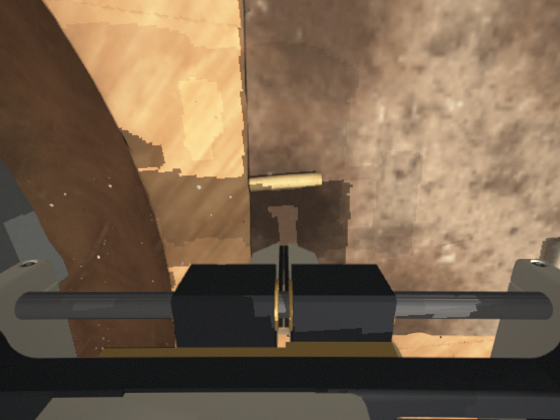

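View pics/z9.png

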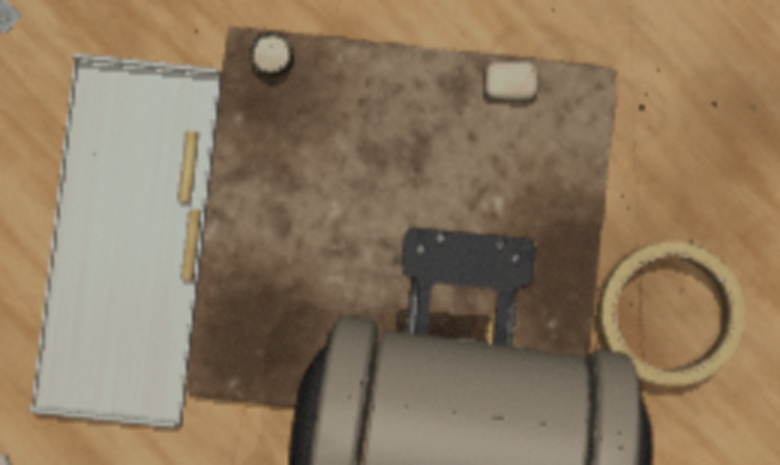

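View pics/s9.png

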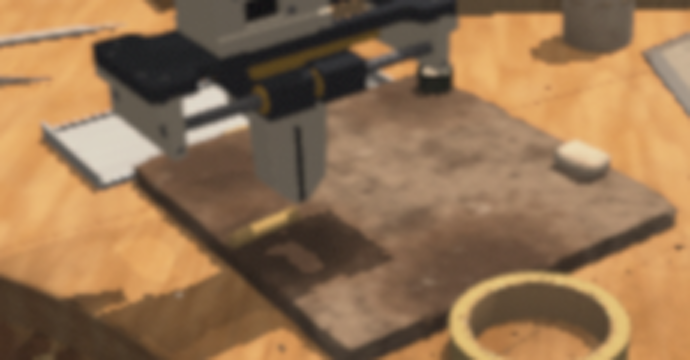

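Sticks 3 and 2 lie flat in the tray with a gap from its wall, at about (188,167) and (190,245) in the top zoom. The cup, lump and tape haven't moved. Stick 1 is centred ahead of the tips at (286,181). Lower and push.

```bash
python3 -m crank '[{"dx":2.5,"dy":0,"dz":0,"spin":0},{"dx":4,"dy":0,"dz":0,"spin":0},{"dx":4,"dy":0,"dz":0,"spin":0},{"dx":4,"dy":0,"dz":-0.6,"spin":0},{"dx":4,"dy":0,"dz":-1.2,"spin":0},{"dx":4,"dy":0,"dz":-1.8,"spin":0},{"dx":4,"dy":0,"dz":-2.4,"spin":0},{"dx":4,"dy":0,"dz":-3,"spin":0},{"dx":4,"dy":0,"dz":-3.6,"spin":0},{"dx":4,"dy":0,"dz":-4.2,"spin":0},{"dx":4,"dy":0,"dz":-4.8,"spin":0},{"dx":4,"dy":0,"dz":-5.4,"spin":0},{"dx":4,"dy":0,"dz":-6,"spin":0},{"dx":4,"dy":0,"dz":-6.6,"spin":0},{"dx":4,"dy":0,"dz":-7.2,"spin":0},{"dx":4,"dy":0,"dz":-7.8,"spin":0}]'; python3 st.py
python3 - <<'E'
from h import *
from plant import capture
c=capture("wrist");cv2.imwrite(f"pics/wrist10.png",c["frame"])
E
```

```text
time: 10.6
tool_pos: [468.6, 103.9, 18.2]
tcp_rot: [2.647, 1.571, 1.003]
contact_force: [-0.6, -0.7, 1.0]
grip_width: 0.6
t 10.6 p [468.6 103.9  18.2] F [-0.6 -0.7  1. ] w 0.6
 spin 0.0
 spin -3.141
 push/mm tool [ 0.  0. -1.]  along edge [0. 1. 0.] up [-1.  0. -0.]
```

View pics/wrist10.png

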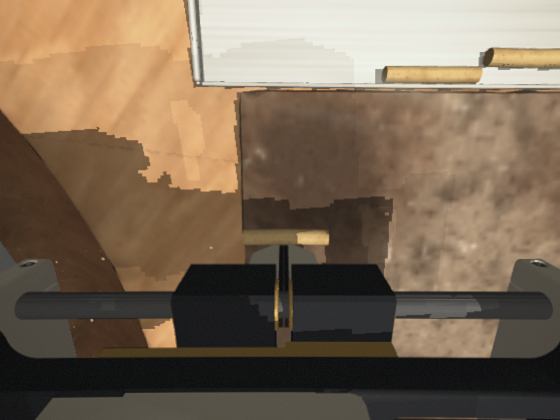

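Stick 1 is square on the tips at (286,238), and the tray's end wall at (195,60) is clear of its path. Remaining push is about 86 mm.

```bash
python3 -m crank '[{"dx":0,"dy":0,"dz":-0.6,"spin":0},{"dx":0,"dy":0,"dz":-1.2,"spin":0},{"dx":0,"dy":0,"dz":-1.8,"spin":0},{"dx":0,"dy":0,"dz":-2.4,"spin":0},{"dx":0,"dy":0,"dz":-3,"spin":0},{"dx":0,"dy":0,"dz":-3.6,"spin":0},{"dx":0,"dy":0,"dz":-4.2,"spin":0},{"dx":0,"dy":0,"dz":-4.8,"spin":0},{"dx":0,"dy":0,"dz":-5.4,"spin":0},{"dx":0,"dy":0,"dz":-6,"spin":0},{"dx":0,"dy":0,"dz":-6.6,"spin":0},{"dx":0,"dy":0,"dz":-7.2,"spin":0},{"dx":0,"dy":0,"dz":-7.6,"spin":0},{"dx":0,"dy":0,"dz":-8,"spin":0},{"dx":0,"dy":0,"dz":-8.4,"spin":0},{"dx":0,"dy":0,"dz":-8.7,"spin":0},{"dx":0,"dy":0,"dz":-8.8,"spin":0}]'; python3 st.py
python3 - <<'E'
from h import *
from plant import capture
c=capture("wrist");cv2.imwrite(f"pics/wrist11.png",c["frame"])
E
```

```text
time: 12.07
tool_pos: [475.0, 191.6, 18.2]
tcp_rot: [2.487, 1.571, 0.843]
contact_force: [0.7, -0.1, -0.2]
grip_width: 0.4
t 12.07 p [475.  191.6  18.2] F [ 0.7 -0.1 -0.2] w 0.4
 spin 0.001
 spin -3.141
 push/mm tool [ 0.  0. -1.]  along edge [0.    1.    0.001] up [-1.  0. -0.]
```

View pics/wrist11.png

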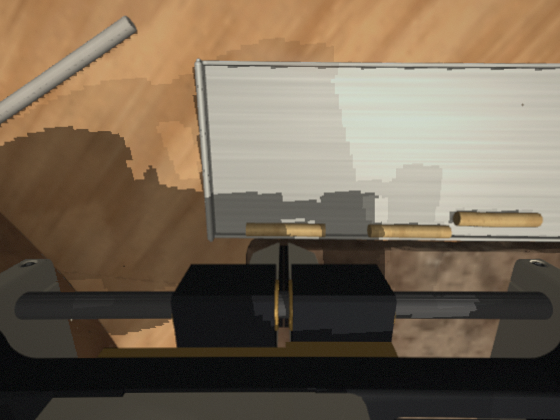

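Stick 1 is down in the tray at (286,230), beside the others. I'll lift straight up, back away and check from above.

```bash
python3 -m crank '[{"dx":-4,"dy":0,"dz":0,"spin":0},{"dx":-8,"dy":0,"dz":0,"spin":0},{"dx":-12,"dy":0,"dz":2,"spin":0},{"dx":-12,"dy":-2,"dz":5,"spin":0},{"dx":-12,"dy":-4,"dz":8,"spin":0},{"dx":-12,"dy":-6,"dz":11,"spin":0},{"dx":-12,"dy":-7,"dz":14,"spin":0},{"dx":-12,"dy":-7,"dz":15,"spin":0},{"dx":-12,"dy":-7,"dz":15,"spin":0},{"dx":-12,"dy":-7,"dz":15,"spin":0}]'; python3 st.py
python3 - <<'E'
from h import *
from plant import capture
c=capture("top");x=cv2.resize(c["frame"][145:300,140:400],None,fx=3,fy=3,interpolation=2);cv2.imwrite("pics/z12.png",x)
for s in sticks(c,8,(150,165,212,285)): print(s)
for s in sticks(c,24,(215,160,330,280)): print("board",s)
c=capture("scene");x=cv2.resize(c["frame"][180:300,140:370],None,fx=3,fy=3,interpolation=2);cv2.imwrite("pics/s12.png",x)
E
```

```text
time: 12.95
tool_pos: [394.5, 46.3, 138.5]
tcp_rot: [1.931, 1.57, 0.285]
contact_force: [0.4, 0.8, 0.2]
grip_width: 0.0
t 12.95 p [394.5  46.3 138.5] F [0.4 0.8 0.2] w 0.0
 spin -0.002
 spin 3.14
 push/mm tool [ 0.    -0.002 -1.   ]  along edge [ 0.001  1.    -0.002] up [-1.     0.001 -0.   ]
(((475.64776611328125, 205.36195373535156), (5.75127649307251, 44.23970413208008), 85.5816650390625), (197, 252, 5, 23))
(((550.0192260742188, 199.1146240234375), (5.753952503204346, 44.86865234375), 85.25662994384766), (201, 215, 5, 23))
(((602.4832763671875, 202.91757202148438), (6.2434282302856445, 45.16880798339844), 85.28289794921875), (200, 189, 6, 23))
```

View pics/z12.png

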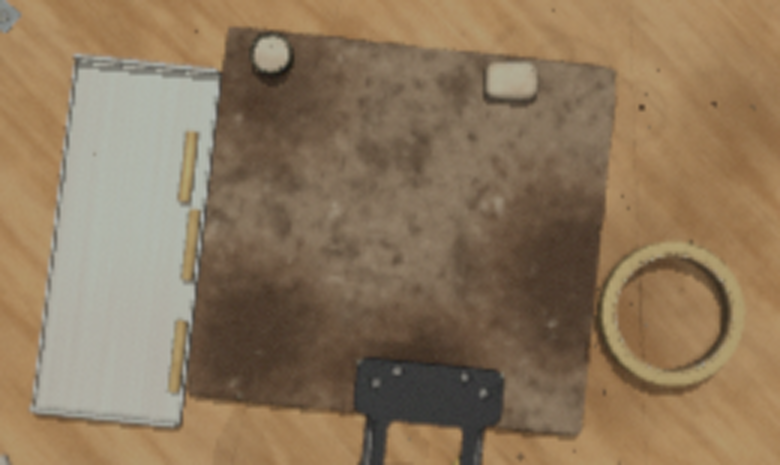

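View pics/s12.png

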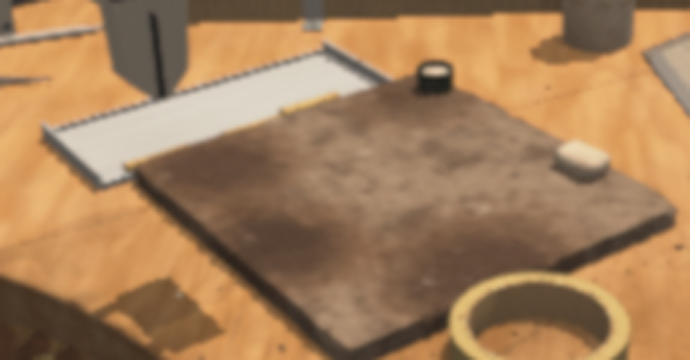

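All three sticks lie in the tray at about (188,167), (190,245) and (177,357) in the zoom. The board holds only the cup and lump, and those and the tape are unmoved. I'll hand in the job.

```bash
python3 -c "
from plant import bot;print(bot.close_job())"
```

```text
the job is handed in; nothing more can be done
None
```

All three brass sticks are off the board and lying in the catch tray, and the job is handed in. I pushed them over the board's left edge one at a time with the shut fingertips (stick 3, then 2, then 1), never gripping or lifting them.

- **Sticks:** the last top view puts the stick centres about 14–17 mm past the board's edge. All three lie flat and parallel to the edge, clear of the tray's near wall, and none is left on the board.
- **Other items:** the flux cup, plaster lump and tape roll look unmoved in the before and after pictures. I judged this by eye and did not measure it.
- **Limits:** the clock read about 13 s of the 51 s allowed. The wrist force was about 1 N each time I read it, which was only at the end of each move.
- **Refused move:** one early call was rejected because its rows lacked some keys. Nothing moved, and I sent it again.

No check failed or disagreed, and the gripper was clear of everything when I handed in.

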